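# Pack the courier box and screw its lid down

## Robot

A 6-joint arm with a two-finger parallel gripper is mounted at the origin on a cart in front of the work surface, level with it; the furniture and walls round the work are solid. World frame = base frame: x ahead of the robot, y to its left, z up, the work surface at z = 0. Lengths are in m, angles in rad, forces in N, time in s.
With the tool pointing down it reaches from about 0.25 to 0.725 m from the base axis. Payload 4 kg.
Tool frame: the origin (TCP) lies at the very end of the fingers, on their centre line; the grasp point (between the pads) lies 19 mm behind it; z points along the fingers, y is the line along which they close (so a half turn about z gives the same grasp; the last joint's range is limited). The gripper opens to 85 mm and grips with 20 to 120 N. Pads are 22 mm wide; open, the fingers measure 114 mm over their backs; the gripper's body (76 mm by 85 mm) begins 54 mm behind the grasp point. The pads swing forward as they close: fully open they stand 13 mm farther back than shut.
Start: joints at [-1.269, 0.241, 0.005, 1.335, 0, 1.571], TCP at [0.149, -0.477, 0.231] pointing down, gripper open.
Joint ranges: [-2.72, 2.72], [-1.05, 1.87], [-1.09, 1.28], [-1.99, 2.15], [-1.42, 1.44], [-3.14, 3.14]. Speed limits (rad/s): [2.79, 2.79, 3.14, 3.14, 3.14, 3.14].

## Interface

Orientations are given as a unit quaternion [x, y, z, w].
In Python, from station import robot, cams gives the robot as it stands.
- The arm moves only by the shell command python3 -m inch 'ROWS' [OPENING] [FORCE]. ROWS is a JSON object whose one key "rows" holds a list of rows, each a list of 2 entries, a list of its own where there are three numbers: the shift along the tool's x, y, z in m, then the turn about the tool's z in rad. In form: {"rows": [[[tx, ty, tz], spin], ...]}. A call has exactly 8 rows; each row is the pose to reach, as a shift and turn from the pose commanded when the call began, along the tool's axes at that moment; what a row does not reach only later rows make up. A row lasts 1/8 s, in which the tool goes at most 62.5 mm and 10.7 degrees, less where a joint would pass 70% of its speed; a pose out of reach is approached as far as the arm can. A call with a gripper value outside its range is refused whole. OPENING is the finger opening in m, from 0 to 0.0854, set as the call begins (- or left out, the last holds). The fingers move at their own pace and stop on an object; FORCE is the grip in N (left out, the last holds). Time passes only in rows, so rows that repeat a pose let the fingers close, or fill a call up. It gives the time, the measured TCP pose, the force, the opening and the grip force at its end, in the units of the state.
- robot.observe(): the state, without advancing time (a new reading comes with each control period).
- cams.grab_frame(name): name is "scene" or "top" or "wrist"; returns the picture (480x640x3 uint8, red, green, blue); there is no depth.
- cams.calibration(name): a dict with "vertical_fov" (degrees; the focal length in pixels is half the picture's height over the tangent of half this angle, whatever the lens; pixels are square), "cx", "cy" (the principal point, pixels), "R" (3x3) and "t" (3): a world point X has camera coordinates R X + t. Camera axes: x right, y down, z forward; pixel columns grow to the right and rows downward; lengths in m; the calibration is good to about 2 mm. A picture is of the moment at which its call begins: read the wrist's pose just before it. calibration takes no time and is no camera call; for the wrist camera it gives the pose at the moment of the call.
- robot.close_job(): hands the job in; it is judged then, once.
The state is a dict: "time_s": time; "joint_pos": joint angles; "joint_velocities": joint speeds; "effort": joint torques, N m; "tool_pos": TCP position; "tool_rot": TCP orientation; "force": force on the tool from outside, world axes, zero at the start; "ft_torque": the same for the moment, N m; "gripper_width": finger opening in m; "grasp_force": force on a finger pad.
Only numpy, scipy, OpenCV 4.12 (cv2) and the standard library are available. Lean on these libraries where they do the work, as an engineer would, in place of code of your own. Each camera call takes 0.05 s, during which the arm holds its last target. There are 200 camera calls.

## Task

Lay all the tablet cartons from the table flat on the floor of the open courier box, then shut its lid, then screw the two look-alike wing nuts fully down and tight on the two threaded posts that stand through the lid's fork ends. Each nut fits only one of the posts: find out which by trying to screw it on. Leave the scanner, the white bottle and the calculator where they are.

Things in the scene. Friction and masses are not known exactly. Their poses are not given: they have to be found in the camera images.
- courier_box: grey open box fixed to the table, outside 135 x 262 mm (its x, y), walls 6 mm thick and 64 mm high, inside 123 x 250 mm. Origin at the centre of its underside, on the table; x points away from the robot, y to the left. Lid hinged on the far rim; two posts in front
- box_floor (a point): centre of the box's inner floor, 6 mm above the table; axes as the box's
- lid (a joint): angle of the blue lid: 0 shut, about 1.6 open. Hinge line along the box's y, 67.5 mm beyond its centre (+x), 64 mm above the table. Stiff: it stays where it is left; about 3 to 5 N at the front edge move it. Plate 8 mm thick, 262 wide, 137 from hinge to front edge, plus four prongs 48 mm longer that straddle the posts (outside the middle 100 mm)
- lid_edge (a point): middle of the lid's front edge (137 mm from the hinge), at half its thickness; when the lid stands open this is at the top. x points from this edge to the hinge, z out of the lid's outer face (up when shut, away from the robot when open)
- post_left (a point): on the axis of the left (+y) threaded post, level with the shut lid's top, 72 mm up; its thread ends 22 mm, its 14 mm pilot tip 46 mm higher. A nut fully home has its origin here. Set on within 2 mm of the axis, a fitting nut rests 6 to 17 mm higher; turned clockwise from above it sinks 3.2 mm per rad and is tight after 0.5 to 1 turn, hard stop (1 N m) just after; let go, it stays
- post_right (a point): same point on the right (-y) post. One post is thick (34 mm core), one thin (18 mm). The narrow nut does not go over the thick post: it sits on its end, 20 mm above home, and spins. The wide nut drops loosely over the thin post onto the lid at once and spins there without ever getting tight. Axes as the box's
- nut_a: wing nut, 0.3 kg, origin under its centre, z up: black ribbed round body 64 mm in diameter, 50 mm high, on it an orange grip bar 44 mm long (its x), 14 mm thick (its y), 26 mm high (76 mm in all); blind threaded hole below. Looks the same as the other nut, but the hidden threads differ: each fits one post only, which one varies by run
- nut_b: wing nut, 0.3 kg, origin under its centre, z up: black ribbed round body 64 mm in diameter, 50 mm high, on it an orange grip bar 44 mm long (its x), 14 mm thick (its y), 26 mm high (76 mm in all); blind threaded hole below. Looks the same as the other nut, but the hidden threads differ: each fits one post only, which one varies by run
- carton_0: closed tablet carton, white and blue, 50 x 98 x 36 mm (its x, y, z), 50 g; origin at the centre of its underside, long side along its y. Grip it across its x. It may be absent in a run
- carton_1: closed tablet carton, white with red stripes, 46 x 92 x 30 mm (its x, y, z), 50 g; origin at the centre of its underside, long side along its y. Grip it across its x. It may be absent in a run
- carton_4: closed tablet carton, white and green, 45 x 85 x 30 mm (its x, y, z), 50 g; origin at the centre of its underside, long side along its y. Grip it across its x. It may be absent in a run
- scanner: black hand barcode scanner, 34 x 170 x 31 mm, bystander; origin under its middle
- white_bottle: white bottle with blue cap, 52 mm in diameter, 80 mm high, bystander; origin under its middle
- calculator_1: desk calculator, 155 x 105 x 27 mm, bystander; origin under its middle
Things that resemble listed ones, but are neither listed nor needed, are in the scene too. What is shaped like the nut_b but purple or yellow is not meant.

How it is judged:
By the outcome, as a careful person would: the job done as asked, in the order asked, and still so for the second after the job is handed in, with the robot touching nothing.
Of carton_0, carton_1, carton_4 only 2 to 3 are there at a start; the rules pass over those that are not, and their reading is None.
At some moment in a run one of carton_0, carton_1, carton_4 may be knocked a few centimetres aside while the robot is not near it.
It also fails if it takes over 210 s, if anything falls off the work surface, if the arm or the gripper's body presses on something with over 40 N, if the wrist force passes 120 N, or if a joint passes its speed limit or range.

## Working session

There is one attempt and no reset: what is moved stays moved. The work goes in short steps, Python scripts to look and compute and a shell command to move; the robot and the scene stay as the last step left them, time stands still between calls to the robot, and variables do not carry over. Pictures are saved under pics/ and viewed, at most 14 in all, crops included, and the job is handed in when it is done.

```bash
ls; mkdir -p pics
python3 - <<'E'
from station import robot, cams
import cv2, numpy as np
for n in ["top","scene"]:
    im=cams.grab_frame(n); cv2.imwrite(f"pics/{n}0.png",im[:,:,::-1])
    c=cams.calibration(n); print(n,c)
s=robot.observe(); print(s)
E
```

```text
pics
top {'vertical_fov': 46.7082993914174, 'cx': 324.3811667678105, 'cy': 240.67822562815255, 'R': array([[-2.83660142e-03, -9.99864596e-01,  1.62093495e-02],
       [-9.85105355e-01,  7.12454212e-06, -1.71951852e-01],
       [ 1.71928454e-01, -1.64556759e-02, -9.84971988e-01]]), 't': array([0.11457288, 0.56482578, 1.2969165 ])}
scene {'vertical_fov': 56.758457232305624, 'cx': 319.57400201562496, 'cy': 245.29525740626337, 'R': array([[-0.57389123, -0.81882039, -0.01349138],
       [-0.50806034,  0.36891113, -0.77831823],
       [ 0.64227996, -0.43981558, -0.62772503]]), 't': array([0.43544361, 0.29484161, 0.99469537])}
{'time_s': 0.1, 'joint_pos': array([-1.26904179e+00,  2.41330810e-01,  3.84210825e-03,  1.33520883e+00,
       -3.31592063e-05,  1.57078335e+00]), 'joint_velocities': array([-0.00101629, -0.00173294,  0.00512221,  0.0008185 , -0.00024796,
        0.00233907]), 'effort': array([-6.84537536e-04, -3.73137510e+01,  2.53010291e+01,  1.08837930e-02,
        3.88538353e-05,  9.28802592e-06]), 'tool_pos': array([ 0.14841672, -0.47685986,  0.23049897]), 'tool_rot': array([ 9.88638176e-01,  1.50311851e-01, -1.59265889e-04, -9.37311965e-04]), 'force': array([-0.03684751,  0.07823079,  0.61934963]), 'ft_torque': array([-0.05492602, -0.03048007,  0.01247671]), 'grasp_force': 0.0, 'gripper_width': 0.08540915118080629}
```

View pics/top0.png

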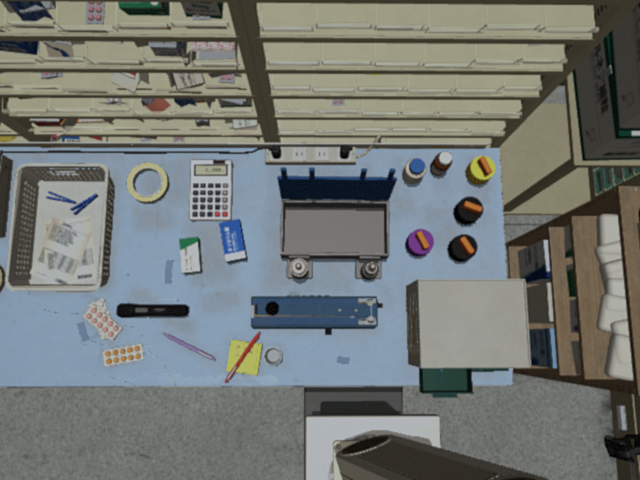

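View pics/scene0.png

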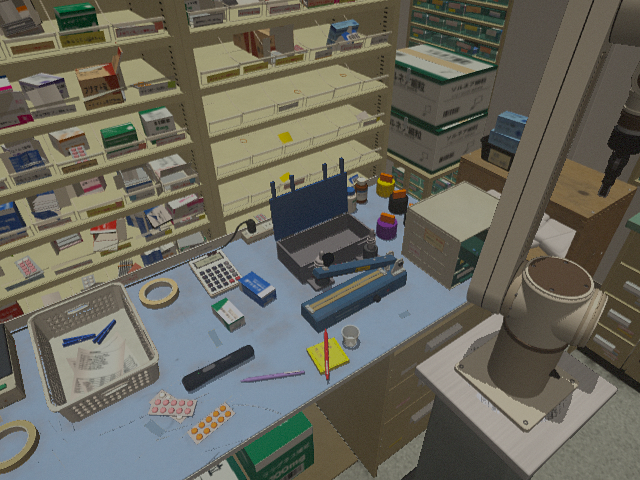

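The top view shows the blue carton_0 at about (232,241), the green carton_4 at (190,255) and no red carton. The black nuts are at (468,210) and (463,247), and the box centre is near (335,230). The posts are at (299,268) and (371,268). A blue stapler lies in front of the box.

```bash
cat > h.py <<'E'
from station import robot, cams
import cv2, numpy as np
from scipy.spatial.transform import Rotation as Rn
def K(c): 
    f=240/np.tan(np.radians(c["vertical_fov"]/2)); return f,c["cx"],c["cy"]
def p2w(c,u,v,z):
    f,cx,cy=K(c); R=np.array(c["R"]);t=np.array(c["t"])
    d=R.T@np.array([(u-cx)/f,(v-cy)/f,1]); o=-R.T@t
    return o+d*(z-o[2])/d[2]
def w2p(c,X):
    f,cx,cy=K(c); q=np.array(c["R"])@np.array(X)+c["t"]; return np.array([cx+f*q[0]/q[2],cy+f*q[1]/q[2]])
def grab(n,name=None):
    c=cams.calibration(n); im=cams.grab_frame(n)[:,:,::-1].copy()
    if name: cv2.imwrite(f"pics/{name}.png",im)
    return c,im
def blobs(im,lo,hi,roi,amin=20):
    h=cv2.cvtColor(im,cv2.COLOR_BGR2HSV); m=cv2.inRange(h,lo,hi); k=np.zeros_like(m); x0,y0,x1,y1=roi; k[y0:y1,x0:x1]=m[y0:y1,x0:x1]
    cs,_=cv2.findContours(k,cv2.RETR_EXTERNAL,cv2.CHAIN_APPROX_NONE)
    return [c for c in cs if cv2.contourArea(c)>amin]
def st():
    s=robot.observe(); r=Rn.from_quat(s["tool_rot"]).as_matrix()
    return s,np.array(s["tool_pos"]),r
def go(x,y,z,yaw=None):
    """tool-axes shift to world target; yaw = direction (rad) of tool y axis in world, mod pi; prints spin"""
    s,p,r=st(); d=r.T@(np.array([x,y,z])-p)
    out=[np.round(d,4)]
    cur=np.arctan2(r[1,1],r[0,1])
    if yaw is not None:
        a=(cur-yaw+np.pi/2)%np.pi-np.pi/2; out+=[round(a,3),"alt",round(a-np.sign(a)*np.pi,3)]
    print("shift",*out,"| tcp",p.round(4),"yaw y",round(cur,3),"tiltz",r[:,2].round(4),"j6",round(s["joint_pos"][5],2),"t",s["time_s"])
E
python3 - <<'E'
from h import *
c,im=grab("top","top1")
cv2.imwrite("pics/crop1.png",cv2.resize(im[145:340,170:500],None,fx=2.4,fy=2.4,interpolation=cv2.INTER_CUBIC))
for b in blobs(im,(5,150,120),(16,255,255),(440,140,510,280)):
    m=cv2.minAreaRect(b); pts=cv2.boxPoints(m); print("orange",m,p2w(c,*m[0],.076).round(4))
    w=[p2w(c,*q,.076)[:2] for q in pts]; e=[w[1]-w[0],w[2]-w[1]]; e=max(e,key=np.linalg.norm); print("  len",np.linalg.norm(e),"ang",np.arctan2(e[1],e[0]))
for n,(u,v),z in [("postL",(299,260),.118),("postR",(371,261),.118),("boxnearL",(282,257),.064),("boxnearR",(388,257),.064),("scanner",(153,310),.03),("c0",(232,241),.036),("c4",(190,255),.03),("stapL",(251,312),.06),("stapR",(380,312),.06),("calc",(210,190),.027),("cabTL",(415,281),.2),("bottle",(415,165),.08)]: print(n,p2w(c,u,v,z).round(3))
E
```

```text
orange ((466.88458251953125, 244.576904296875), (18.027755737304688, 5.269651412963867), 56.30992889404297) [ 0.5507 -0.2243  0.076 ]
  len 0.042407721498004966 ang -2.592164120853411
orange ((473.02056884765625, 205.94520568847656), (17.79025650024414, 5.266851902008057), 20.556045532226562) [ 0.6449 -0.2436  0.076 ]
  len 0.04241812726838506 ang -1.9423545382299192
orange ((485.300048828125, 164.5999755859375), (16.54690170288086, 4.4721360206604), 63.43495178222656) [ 0.7484 -0.2787  0.076 ]
  len 0.04084065118108776 ang -2.7354738589352814
postL [0.508 0.173 0.118]
postR [0.506 0.009 0.118]
boxnearL [0.523 0.215 0.064]
boxnearR [ 0.523 -0.037  0.064]
scanner [0.4   0.523 0.03 ]
c0 [0.566 0.339 0.036]
c4 [0.533 0.44  0.03 ]
stapL [0.393 0.286 0.06 ]
stapR [ 0.393 -0.016  0.06 ]
calc [0.697 0.398 0.027]
cabTL [ 0.452 -0.076  0.2  ]
bottle [ 0.746 -0.106  0.08 ]
```

View pics/crop1.png

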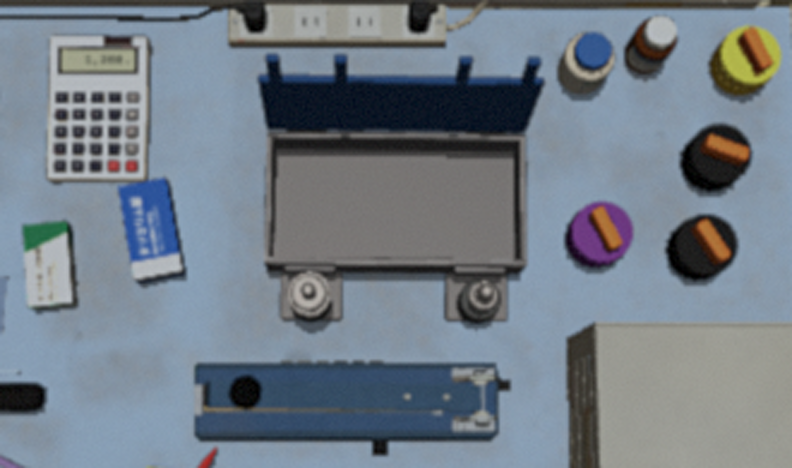

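The zoomed view confirms two cartons, with no red one. The left post (crop 309,288) looks thick and the right post (485,286) thin. The black nuts have their orange bars at crop (712,241) and (727,149). The lid stands open behind the box.

I'll raise the arm and swing it over toward the cartons.

```bash
python3 -m inch '{"rows": [[[0,0,-0.06],-0.18],[[0,0,-0.12],-0.36],[[0,0,-0.17],-0.54],[[0.334,-0.399,-0.17],-0.72],[[0.334,-0.399,-0.17],-0.9],[[0.334,-0.399,-0.17],-1.08],[[0.334,-0.399,-0.17],-1.26],[[0.334,-0.399,-0.17],-1.44]]}' 0.0854
python3 - <<'E'
from h import *
go(.5,.36,.30,np.pi/2)
c=cams.calibration("top")
o=np.array([170,145])
def P(n,u,v,z): print(n,p2w(c,*(np.array([u,v])/2.4+o),z).round(4))
P("postL",309,288,.118);P("postR",485,286,.118)
for q in [(265,269),(525,269),(522,140),(272,140)]: P("rim",*q,.064)
for q in [(119,187),(170,179),(184,272),(137,281)]: P("c0",*q,.036)
for q in [(23,226),(67,221),(75,303),(30,309)]: P("c4",*q,.030)
E
```

```text
time_s: 1.15
tool_pos: [0.2691, -0.1872, 0.4012]
tool_rot: [0.642, 0.766, 0.0, 0.0]
force: [0.7, -0.1, -0.5]
gripper_width: 0.0852
grasp_force: 0.0
shift [0.4983 0.323  0.1013] -1.395 alt 1.747 | tcp [ 0.2691 -0.1872  0.4012] yaw y 0.176 tiltz [ 5.e-04 -0.e+00 -1.e+00] j6 0.79 t 1.15
postL [0.4967 0.1734 0.118 ]
postR [0.4984 0.0064 0.118 ]
rim [0.5226 0.2186 0.064 ]
rim [ 0.5225 -0.0392  0.064 ]
rim [ 0.6541 -0.0392  0.064 ]
rim [0.6538 0.2129 0.064 ]
c0 [0.6112 0.37   0.036 ]
c0 [0.6196 0.3183 0.036 ]
c0 [0.5237 0.302  0.036 ]
c0 [0.5145 0.349  0.036 ]
c4 [0.5719 0.4673 0.03  ]
c4 [0.5771 0.4228 0.03  ]
c4 [0.493  0.4117 0.03  ]
c4 [0.487  0.4567 0.03  ]
```

```bash
python3 -c "
from h import *
go(.5675,.335,.22,1.76)"
```

```text
shift [0.4619 0.3851 0.1813] 1.557 alt -1.584 | tcp [ 0.2691 -0.1872  0.4012] yaw y 0.176 tiltz [ 5.e-04 -0.e+00 -1.e+00] j6 0.79 t 1.15
```

```bash
python3 -m inch '{"rows": [[[0.058,0.048,0],-0.18],[[0.115,0.096,0],-0.36],[[0.173,0.144,0],-0.54],[[0.231,0.192,0.02],-0.72],[[0.289,0.241,0.04],-0.9],[[0.345,0.288,0.06],-1.08],[[0.4,0.335,0.09],-1.26],[[0.452,0.375,0.12],-1.44]]}' >/dev/null; python3 -c "
from h import *
go(.5675,.335,.20,1.76)"
```

```text
shift [-0.0582  0.0966  0.1185] -0.143 alt 2.999 | tcp [0.5138 0.2358 0.3185] yaw y 1.617 tiltz [ 4.e-04 -1.e-04 -1.e+00] j6 0.38 t 2.15
```

```bash
python3 -m inch '{"rows": [[[-0.025,0.04,0],-0.1],[[-0.05,0.08,0.03],-0.14],[[-0.058,0.097,0.07],-0.14],[[-0.058,0.097,0.118],-0.14],[[-0.058,0.097,0.118],-0.14],[[-0.058,0.097,0.118],-0.14],[[-0.058,0.097,0.118],-0.14],[[-0.058,0.097,0.118],-0.14]]}' >/dev/null
python3 - <<'E'
from h import *
c,im=grab("wrist","w1")
go(.5675,.335,.025,1.76); s,p,r=st()
C=-np.array(c["R"]).T@c["t"]; print("cam in tool",(r.T@(C-p)).round(3), "tcp px",w2p(c,p).round())
for n,x,y,a,w,l,z in [("c0",.5675,.335,.19,.05,.098,.036),("c4",.532,.4396,.13,.045,.085,.03)]:
    L=np.array([np.cos(a),np.sin(a)]);S=np.array([-L[1],L[0]])
    pts=np.array([w2p(c,[*(np.array([x,y])+i*L*l/2+j*S*w/2),z]) for i,j in [(1,1),(1,-1),(-1,-1),(-1,1)]])
    cv2.polylines(im,[pts.astype(np.int32)],True,(0,0,255),1)
cv2.imwrite("pics/w1o.png",im)
E
```

```text
shift [0.0008 0.0014 0.1784] -0.009 alt 3.132 | tcp [0.5679 0.3334 0.2034] yaw y 1.751 tiltz [ 0.0031  0.0019 -1.    ] j6 0.35 t 3.2
cam in tool [ 0.067 -0.    -0.143] tcp px [322. 308.]
```

View pics/w1o.png

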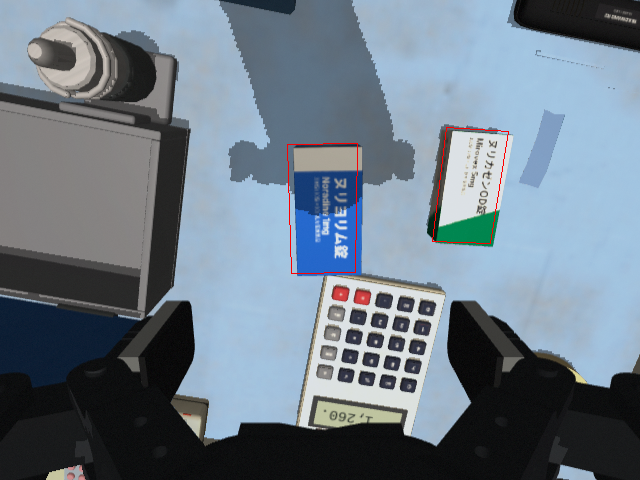

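The wrist view shows c0's real outline (294–361, 145–273), about 3 mm toward +y from my estimate, and c4 fits. Now I'll descend and grip c0.

```bash
python3 -m inch '{"rows": [[[0,0.004,0.06],0],[[0,0.004,0.12],0],[[0,0.004,0.15],0],[[0,0.004,0.17],0],[[0,0.004,0.185],0],[[0,0.004,0.19],0],[[0,0.004,0.19],0],[[0,0.004,0.19],0]]}'
python3 -m inch '{"rows": [[[0,0,0],0],[[0,0,0],0],[[0,0,0],0],[[0,0,0],0],[[0,0,0],0],[[0,0,0],0],[[0,0,-0.03],0],[[0,0,-0.09],0]]}' 0.03 25;  python3 -c "
from h import *
go(.59,.145,.20,np.pi/2)"
```

```text
time_s: 4.2
tool_pos: [0.5672, 0.3375, 0.0125]
tool_rot: [-0.09, 0.996, 0.0, 0.001]
force: [-0.3, -0.6, -0.5]
gripper_width: 0.0854
grasp_force: 0.0
time_s: 5.2
tool_pos: [0.5634, 0.3352, 0.0973]
tool_rot: [-0.09, 0.996, -0.002, -0.005]
force: [0.8, 0.5, -0.1]
gripper_width: 0.0496
grasp_force: 27.0
shift [ 0.0088 -0.1923 -0.1019] 0.18 alt -2.961 | tcp [0.5634 0.3352 0.0973] yaw y 1.751 tiltz [-0.0088 -0.0053 -0.9999] j6 0.36 t 5.2
```

```bash
python3 -m inch '{"rows": [[[0,0,-0.055],0],[[0,-0.02,-0.1],0.05],[[0,-0.08,-0.1],0.18],[[0.005,-0.14,-0.1],0.18],[[0.009,-0.192,-0.1],0.18],[[0.009,-0.192,-0.1],0.18],[[0.009,-0.192,-0.1],0.18],[[0.009,-0.192,-0.1],0.18]]}'
python3 -c "
from h import *
go(.59,.145,.020,np.pi/2)"
```

```text
time_s: 6.2
tool_pos: [0.5916, 0.1479, 0.2007]
tool_rot: [-0.001, 1.0, 0.0, -0.0]
force: [0.1, 0.2, -1.3]
gripper_width: 0.0494
grasp_force: 27.0
shift [ 0.0015 -0.0029  0.1807] 0.002 alt -3.14 | tcp [0.5916 0.1479 0.2007] yaw y 1.573 tiltz [-8.e-04  1.e-04 -1.e+00] j6 0.24 t 6.2
```

Lower it onto the floor, release to a partial opening, then rise.

```bash
python3 -m inch '{"rows": [[[0,0,0.06],0],[[0,0,0.11],0],[[0,0,0.14],0],[[0,0,0.16],0],[[0,0,0.172],0],[[0,0,0.18],0],[[0,0,0.18],0],[[0,0,0.18],0]]}'
python3 -m inch '{"rows": [[[0,0,0],0],[[0,0,0],0],[[0,0,0],0],[[0,0,0],0],[[0,0,-0.03],0],[[0,0,-0.08],0],[[0,0,-0.14],0],[[0,0,-0.19],0]]}' 0.075
python3 - <<'E'
from h import *
go(.532,.4396,.20,1.70)
c,im=grab("wrist","w2")
E
```

```text
time_s: 7.2
tool_pos: [0.5927, 0.1468, 0.0222]
tool_rot: [-0.0, 1.0, 0.0, 0.001]
force: [-0.1, -0.9, 0.4]
gripper_width: 0.0493
grasp_force: 27.0
time_s: 8.2
tool_pos: [0.5921, 0.1466, 0.2138]
tool_rot: [-0.0, 1.0, 0.0, 0.001]
force: [1.3, 0.5, 0.4]
gripper_width: 0.0751
grasp_force: 0.0
shift [0.0601 0.293  0.0138] -0.129 alt 3.013 | tcp [0.5921 0.1466 0.2138] yaw y 1.571 tiltz [ 1.7e-03  4.0e-04 -1.0e+00] j6 0.24 t 8.2
```

View pics/w2.png

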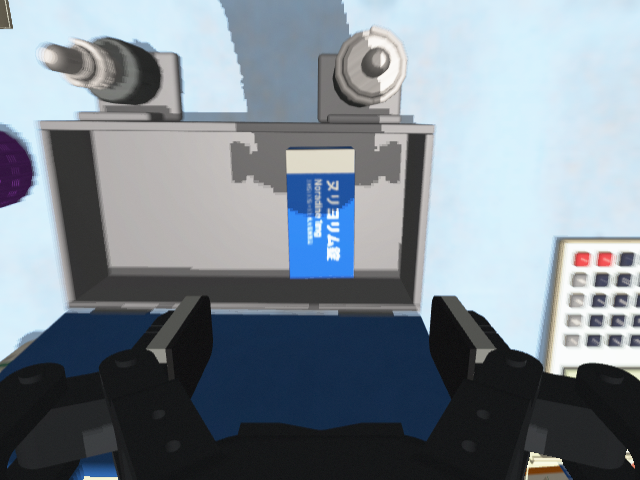

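c0 lies flat in the box at (287–354, 148–277). Next is c4.

```bash
python3 -m inch '{"rows": [[[0,0.05,0],0],[[0.01,0.11,0],-0.06],[[0.03,0.17,0],-0.13],[[0.05,0.23,0.01],-0.13],[[0.06,0.293,0.014],-0.13],[[0.06,0.293,0.014],-0.13],[[0.06,0.293,0.014],-0.13],[[0.06,0.293,0.014],-0.13]]}' 0.0854 > /dev/null
python3 - <<'E'
from h import *
go(.532,.4396,.012,1.70)
c,im=grab("wrist","w3")
x,y,a,w,l,z=.532,.4396,.13,.045,.085,.03
L=np.array([np.cos(a),np.sin(a)]);S=np.array([-L[1],L[0]])
pts=np.array([w2p(c,[*(np.array([x,y])+i*L*l/2+j*S*w/2),z]) for i,j in [(1,1),(1,-1),(-1,-1),(-1,1)]])
cv2.polylines(im,[pts.astype(np.int32)],True,(0,0,255),1)
c2,t2=grab("top")
o=np.hstack([im[60:360,160:480],cv2.resize(t2[200:300,160:290],(390,300))])
cv2.imwrite("pics/w3o.png",o)
E
```

```text
shift [0.0004 0.0016 0.1855] -0.001 alt 3.141 | tcp [0.5326 0.4381 0.1975] yaw y 1.699 tiltz [ 2.e-04 -3.e-04 -1.e+00] j6 0.56 t 9.25
```

View pics/w3o.png

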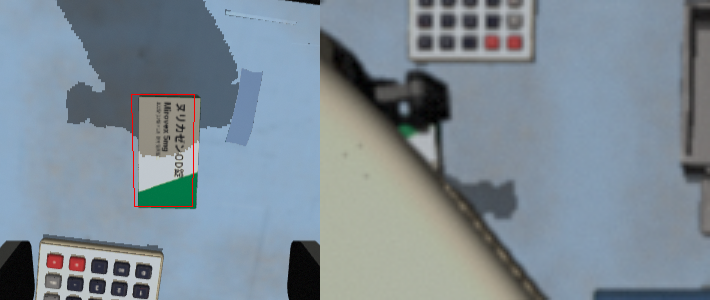

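c4 is where I expected, about 3 mm toward +y (real outline 138–199, 96–208 in the crop). Grip and lift.

```bash
python3 -m inch '{"rows": [[[0,0.004,0.06],0],[[0,0.004,0.12],0],[[0,0.004,0.15],0],[[0,0.004,0.17],0],[[0,0.004,0.182],0],[[0,0.004,0.186],0],[[0,0.004,0.186],0],[[0,0.004,0.186],0]]}'
python3 -m inch '{"rows": [[[0,0,0],0],[[0,0,0],0],[[0,0,0],0],[[0,0,0],0],[[0,0,0],0],[[0,0,-0.06],0],[[0,0,-0.12],0],[[0,0,-0.18],0]]}' 0.025 25;  python3 -c "
from h import *
go(.59,.035,.20,np.pi/2)"
```

```text
time_s: 10.35
tool_pos: [0.5321, 0.4441, 0.0126]
tool_rot: [-0.065, 0.998, 0.001, 0.001]
force: [-0.1, 0.2, 0.8]
gripper_width: 0.0852
grasp_force: 0.0
time_s: 11.35
tool_pos: [0.5309, 0.4432, 0.1923]
tool_rot: [-0.065, 0.998, -0.0, -0.001]
force: [0.1, 0.3, -0.4]
gripper_width: 0.0446
grasp_force: 26.0
shift [-0.0056 -0.4124 -0.0074] 0.13 alt -3.011 | tcp [0.5309 0.4432 0.1923] yaw y 1.701 tiltz [-1.e-03 -9.e-04 -1.e+00] j6 0.57 t 11.35
```

```bash
python3 -m inch '{"rows": [[[0,-0.05,-0.01],0.02],[[0,-0.11,-0.01],0.04],[[0,-0.17,-0.01],0.07],[[0,-0.23,-0.01],0.1],[[-0.002,-0.29,-0.01],0.13],[[-0.004,-0.35,-0.01],0.13],[[-0.006,-0.4124,-0.01],0.13],[[-0.006,-0.4124,-0.01],0.13]]}' >/dev/null
python3 -c "
from h import *
go(.59,.035,.0185,np.pi/2)"
```

```text
shift [0.0008 0.0046 0.1822] -0.007 alt 3.134 | tcp [0.5909 0.0306 0.2007] yaw y 1.564 tiltz [-0.001 -0.001 -1.   ] j6 0.06 t 12.35
```

```bash
python3 -m inch '{"rows": [[[0,0,0.06],0],[[0,0,0.11],0],[[0,0,0.14],0],[[0,0,0.16],0],[[0,0,0.174],0],[[0,0,0.182],0],[[0,0,0.182],0],[[0,0,0.182],0]]}'
python3 -m inch '{"rows": [[[0,0,0],0],[[0,0,0],0],[[0,0,0],0],[[0,0,0],0],[[0,0,-0.03],0],[[0,0,-0.08],0],[[0,0,-0.14],0],[[0,0,-0.2],0]]}' 0.075
python3 - <<'E'
from h import *
c,im=grab("wrist","w4"); c2,t2=grab("scene")
cv2.imwrite("pics/w4o.png",np.hstack([im[:400],])) 
s,p,r=st()
# lid hinge frame: edges
c,t=grab("top")
for q in [(0.6575-.137*np.cos(1.6),.0885,.064+.137*np.sin(1.6)),(.6575,.0885,.064)]: print(w2p(c,q))
go(.59,.0885,.25,np.pi/2)
E
```

```text
time_s: 13.35
tool_pos: [0.5916, 0.0355, 0.0202]
tool_rot: [-0.0, 1.0, 0.0, 0.001]
force: [0.5, -0.4, -0.3]
gripper_width: 0.0443
grasp_force: 26.0
time_s: 14.35
tool_pos: [0.5905, 0.0354, 0.2209]
tool_rot: [-0.0, 1.0, -0.0, -0.0]
force: [1.5, 0.7, -1.0]
gripper_width: 0.0747
grasp_force: 0.0
[336.98457451 184.98240213]
[334.81520812 201.89312726]
shift [ 0.0032  0.053  -0.0259] 0.0 alt -3.141 | tcp [0.5934 0.0355 0.2241] yaw y 1.571 tiltz [ 9.7e-03  6.0e-04 -1.0e+00] j6 0.06 t 14.5
```

View pics/w4o.png

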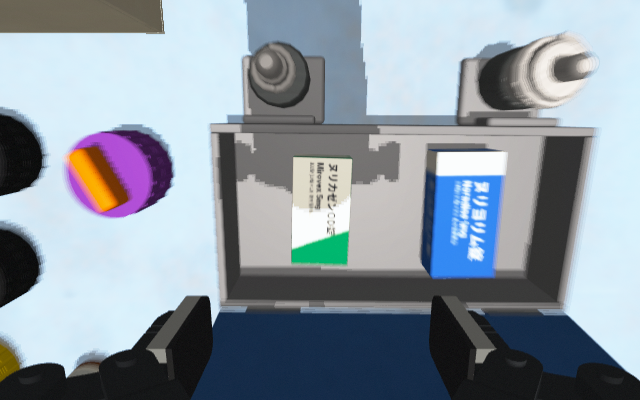

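Both cartons lie flat in the box: green at (292–351, 157–265) and blue at (425–505, 150–278). I'll go over the lid's middle and come down behind it.

```bash
python3 -m inch '{"rows": [[[0,0.03,-0.04],0],[[0,0.053,-0.06],0],[[-0.04,0.053,-0.06],0],[[-0.08,0.053,-0.06],0],[[-0.112,0.053,-0.06],0],[[-0.112,0.053,-0.06],0],[[-0.112,0.053,-0.06],0],[[-0.112,0.053,-0.06],0]]}' 0
python3 -c "
from h import *
go(.702,.0885,.165,np.pi/2)"
```

```text
time_s: 15.5
tool_pos: [0.7019, 0.0885, 0.28]
tool_rot: [-0.0, 1.0, 0.0, 0.0]
force: [-0.2, -0.2, 0.0]
gripper_width: 0.0002
grasp_force: 0.0
shift [-1.00e-04  0.00e+00  1.15e-01] 0.0 alt -3.141 | tcp [0.7019 0.0885 0.28  ] yaw y 1.571 tiltz [ 1.e-04  1.e-04 -1.e+00] j6 0.12 t 15.5
```

```bash
python3 -m inch '{"rows": [[[0,0,0.05],0],[[0,0,0.09],0],[[0,0,0.115],0],[[0,0,0.115],0],[[0.014,0,0.111],0],[[0.025,0,0.106],0],[[0.04,0,0.107],0],[[0.054,0,0.108],0]]}'
python3 -c "
from h import *
go(.6477,.0885,.1724,np.pi/2)"
```

```text
time_s: 16.5
tool_pos: [0.6507, 0.0886, 0.1746]
tool_rot: [-0.0, 1.0, 0.0, 0.004]
force: [4.7, 0.1, -1.9]
gripper_width: 0.0001
grasp_force: 2.1
shift [ 0.0031 -0.0001  0.0021] 0.0 alt -3.141 | tcp [0.6507 0.0886 0.1746] yaw y 1.571 tiltz [ 8.e-03  9.e-04 -1.e+00] j6 0.14 t 16.5
```

```bash
python3 -m inch '{"rows": [[[0.0145,0,0.0036],0],[[0.0275,0,0.009],0],[[0.041,0,0.0164],0],[[0.0516,0,0.0245],0],[[0.0626,0,0.0354],0],[[0.0708,0,0.0461],0],[[0.0785,0,0.0594],0],[[0.0838,0,0.0718],0]]}'
python3 -m inch '{"rows": [[[0.003,0,0.01],0],[[0.005,0,0.02],0],[[0.006,0,0.027],0],[[0.006,0,0.029],0],[[0.006,0,0.031],0],[[0.006,0,0.032],0],[[0.006,0,0.032],0],[[0.006,0,0.032],0]]}'
```

```text
time_s: 17.5
tool_pos: [0.5657, 0.0892, 0.1018]
tool_rot: [-0.0, 1.0, 0.001, 0.002]
force: [0.1, 1.8, 2.8]
gripper_width: -0.0003
grasp_force: 1.7
time_s: 18.5
tool_pos: [0.5592, 0.0884, 0.0719]
tool_rot: [-0.0, 1.0, 0.0, 0.001]
force: [-10.9, 0.1, 29.1]
gripper_width: 0.0001
grasp_force: 14.5
```

Lid shut. I'll rise, and check the cabinet's height and the nuts meanwhile.

```bash
python3 -m inch '{"rows": [[[0,0,-0.04],0],[[0,0,-0.1],0],[[0,0,-0.16],0],[[0,0,-0.22],0],[[0,0,-0.26],0],[[0,0,-0.26],0],[[0,0,-0.26],0],[[0,0,-0.26],0]]}' 0.05 >/dev/null
python3 - <<'E'
from h import *
ct,cs=cams.calibration("top"),cams.calibration("scene")
def tri(a,b):
    P=[np.array([[K(c)[0],0,K(c)[1]],[0,K(c)[0],K(c)[2]],[0,0,1]])@np.c_[c["R"],c["t"]] for c in (ct,cs)]
    X=cv2.triangulatePoints(P[0],P[1],np.array(a,float),np.array(b,float)); return (X[:3]/X[3]).ravel().round(3)
print("cab",tri((417,281),(406,214)))
c,im=grab("top","top2"); _,sc=grab("scene")
for b in blobs(im,(5,150,120),(16,255,255),(400,140,510,290)):
    m=cv2.minAreaRect(b); print(np.round(m[0]),p2w(c,*m[0],.076).round(4))
cv2.imwrite("pics/c5.png",np.hstack([cv2.resize(im[150:370,270:530],None,fx=1.55,fy=1.55),sc[120:461,230:600][:341]])[:, :790])
go(.5507,-.2243,.33,2.12)
E
```

```text
cab [ 0.458 -0.088  0.15 ]
[467. 244.] [ 0.5509 -0.2246  0.076 ]
[423. 239.] [ 0.563  -0.1191  0.076 ]
[473. 206.] [ 0.6447 -0.2435  0.076 ]
[485. 165.] [ 0.7484 -0.2787  0.076 ]
shift [ 0.0078 -0.3125 -0.0041] -0.549 alt 2.593 | tcp [0.5584 0.0882 0.3256] yaw y 1.571 tiltz [-3.5e-03 -7.0e-04 -1.0e+00] j6 0.16 t 19.6
```

View pics/c5.png

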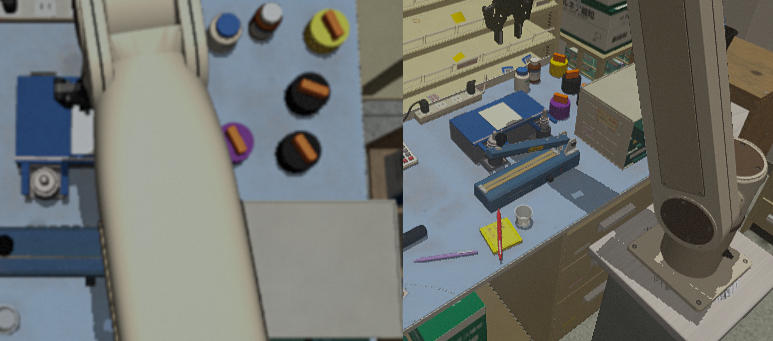

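Lid shut flat on the box; the nuts are unmoved, and the cabinet is about 0.15 m high with its edge at x 0.458. Moving above the near nut.

```bash
python3 -m inch '{"rows": [[[0,-0.06,0],-0.1],[[0,-0.12,0],-0.2],[[0,-0.18,0],-0.3],[[0.005,-0.24,0.03],-0.4],[[0.008,-0.29,0.06],-0.5],[[0.008,-0.313,0.1],-0.549],[[0.008,-0.313,0.14],-0.549],[[0.008,-0.313,0.14],-0.549]]}' 0.05
python3 - <<'E'
from h import *
c,im=grab("wrist","w6"); s,p,r=st()
for b in blobs(im,(5,150,120),(16,255,255),(0,0,640,400),100):
    m=cv2.minAreaRect(b); pts=cv2.boxPoints(m)
    w=[p2w(c,*q,.076)[:2] for q in pts]; e=[w[1]-w[0],w[2]-w[1]]; l=max(e,key=np.linalg.norm)
    print(np.round(m[0]),p2w(c,*m[0],.076).round(4),"size",[round(np.linalg.norm(k),4) for k in e],"ang",np.arctan2(l[1],l[0])%np.pi)
go(.5507,-.2243,.055,2.12)
E
```

```text
time_s: 20.6
tool_pos: [0.5479, -0.2239, 0.1829]
tool_rot: [-0.271, 0.963, 0.003, -0.004]
force: [0.3, -0.2, 0.5]
gripper_width: 0.0501
grasp_force: 0.0
[316. 237.] [ 0.55   -0.2251  0.076 ] size [np.float64(0.0131), np.float64(0.0428)] ang 0.5518481343564609
shift [-0.0011 -0.0011  0.1308] -0.0 alt 3.141 | tcp [ 0.5497 -0.2242  0.1858] yaw y 2.12 tiltz [-0.0044  0.0018 -1.    ] j6 -0.94 t 20.65
```

View pics/w6.png

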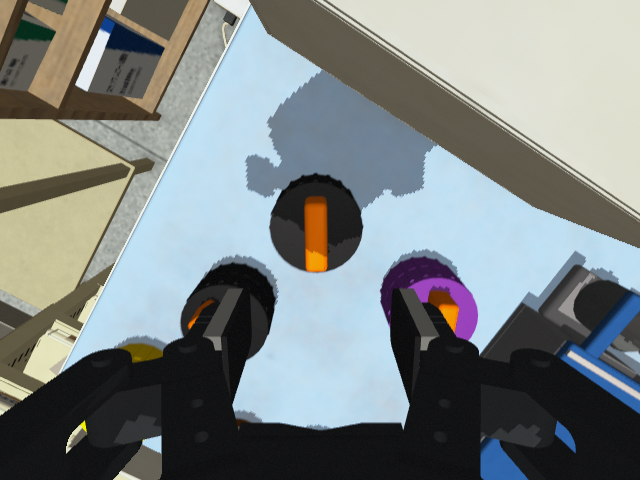

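The bar of the near nut is at (316,237), aligned with the fingers and measured at (0.550,-0.225). Descend and grip.

```bash
python3 -m inch '{"rows": [[[0,0,0.05],0],[[0,0,0.09],0],[[0,0,0.115],0],[[0,0,0.125],0],[[0,0,0.131],0],[[0,0,0.131],0],[[0,0,0.131],0],[[0,0,0.131],0]]}'
python3 -m inch '{"rows": [[[0,0,0],0],[[0,0,0],0],[[0,0,0],0],[[0,0,0],0],[[0,0,0],0],[[0,0,-0.04],0],[[0,0,-0.09],0],[[0,0,-0.14],0]]}' 0.005 60;  python3 -c "
from h import *
go(.4975,.173,.26,np.pi/2)"
```

```text
time_s: 21.65
tool_pos: [0.5516, -0.2249, 0.0573]
tool_rot: [-0.271, 0.963, -0.0, 0.001]
force: [-0.1, 0.5, 0.5]
gripper_width: 0.0498
grasp_force: 0.0
time_s: 22.65
tool_pos: [0.5503, -0.2244, 0.1964]
tool_rot: [-0.271, 0.963, 0.001, -0.001]
force: [1.1, -0.4, -3.5]
gripper_width: 0.0125
grasp_force: 59.1
shift [-0.1623  0.3667 -0.0631] 0.549 alt -2.593 | tcp [ 0.5503 -0.2244  0.1964] yaw y 2.12 tiltz [-2.7e-03  9.0e-04 -1.0e+00] j6 -0.94 t 22.65
```

Nut held. Hover over the box to measure the posts with the wrist camera.

```bash
python3 -m inch '{"rows": [[[0,0,-0.05],0.1],[[-0.02,0.03,-0.075],0.2],[[-0.056,0.08,-0.075],0.3],[[-0.092,0.13,-0.075],0.4],[[-0.13,0.185,-0.075],0.5],[[-0.16,0.227,-0.075],0.549],[[-0.181,0.257,-0.075],0.549],[[-0.181,0.257,-0.075],0.549]]}'; 
python3 -m inch '{"rows": [[[0,0,0],0],[[0,0,0],0],[[0,0,0],0],[[0,0,0],0],[[0,0,0],0],[[0,0,0],0],[[0,0,0],0],[[0,0,0],0]]}'
python3 - <<'E'
from h import *
c,im=grab("wrist","w7")
for n,y in [("L",.1734),("R",.0064)]: print(n,w2p(c,[.4975,y,.118]).round(1), w2p(c,[.4975,y,.094]).round(1))
im[:]=im
cv2.imwrite("pics/w7o.png",cv2.resize(im[100:340,20:620],(800,320)))
s,p,r=st();print(p,s["gripper_width"],s["time_s"])
E
```

```text
time_s: 23.65
tool_pos: [0.5708, 0.0919, 0.27]
tool_rot: [-0.003, 1.0, -0.0, -0.001]
force: [0.1, -1.5, -2.9]
gripper_width: 0.0125
grasp_force: 59.4
time_s: 24.65
tool_pos: [0.5713, 0.0892, 0.2714]
tool_rot: [-0.0, 1.0, 0.0, 0.0]
force: [1.4, 1.2, -3.0]
gripper_width: 0.0128
grasp_force: 59.4
L [447.8 108.6] [438.2 109.4]
R [197.1 108.6] [206.4 109.4]
[0.57128332 0.0891376  0.27141799] 0.012787260876286746 24.7
```

View pics/w7o.png

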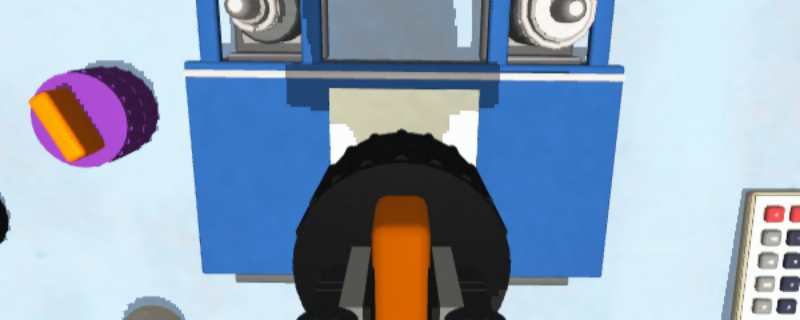

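The lid is shut, with the left pilot tip at about (571,9) and the right one at (239,6) in the crop. I'll refine these numerically.

Run:
```python
from h import *
c=cams.calibration("wrist")
im=cv2.imread("pics/w7.png"); tp=cv2.imread("pics/top1.png"); ct=cams.calibration("top")
out=[]
for n,cc,I,pts,s in [("wrist",c,im,[(448,107),(199,105)],5),("top",ct,tp,[(298.8,265),(372,264)],12)]:
    for u,v in pts:
        q=cv2.getRectSubPix(I,(48,48) if n=="wrist" else (32,32),(u,v)); w=q.shape[0]
        out.append(cv2.resize(q,(390,290 if 0 else 390),interpolation=cv2.INTER_CUBIC))
        g=cv2.medianBlur(cv2.cvtColor(cv2.resize(q,None,fx=8,fy=8,interpolation=cv2.INTER_CUBIC),cv2.COLOR_BGR2GRAY),5)
        rr=(60,110) if n=="wrist" else (14,40)
        h=cv2.HoughCircles(g,cv2.HOUGH_GRADIENT,1.5,15,param1=80,param2=25,minRadius=rr[0],maxRadius=rr[1])
        for x,y,r in (h[0][:3] if h is not None else []): 
            U,V=u+(x+.5)/8-w/2, v+(y+.5)/8-w/2; print(n,round(U,1),round(V,1),"r",round(r/8,1),p2w(cc,U,V,.118).round(4))
cv2.imwrite("pics/tips.png",cv2.resize(np.vstack([np.hstack(out[:2]),np.hstack(out[2:])]),(600,600)))
```

```text
wrist 448.5 105.5 r 11.1 [0.4955 0.1737 0.118 ]
wrist 441.4 106.8 r 9.9 [0.4964 0.1691 0.118 ]
wrist 445.9 105.8 r 13.6 [0.4958 0.172  0.118 ]
wrist 201.0 101.0 r 13.6 [0.4927 0.0094 0.118 ]
wrist 206.7 104.0 r 13.6 [0.4946 0.013  0.118 ]
wrist 208.0 105.7 r 13.6 [0.4957 0.0138 0.118 ]
```

View pics/tips.png

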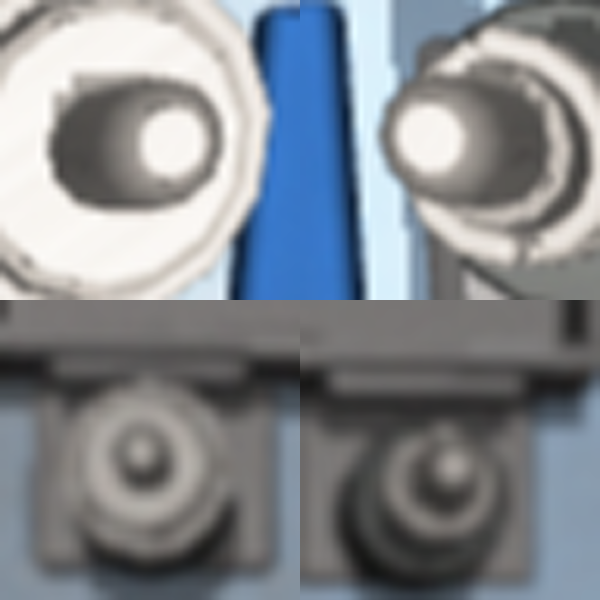

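The zoomed tips give the left post at about (0.4955, 0.175) and the right at about (0.4945, 0.006), agreeing between the wrist and top cameras. I'll go to the left post and unwind j6.

```bash
python3 -m inch '{"rows": [[[0.02,0.02,0],-0.18],[[0.04,0.04,0],-0.36],[[0.06,0.06,0],-0.54],[[0.075,0.086,0],-0.72],[[0.075,0.086,0],-0.9],[[0.075,0.086,0],-1.08],[[0.075,0.086,0],-1.26],[[0.075,0.086,0],-1.44]]}' >/dev/null
python3 -m inch '{"rows": [[[0,0,0.01],-0.18],[[0,0,0.02],-0.36],[[0,0,0.03],-0.54],[[0,0,0.04],-0.72],[[0,0,0.05],-0.9],[[0,0,0.05],-1.06],[[0,0,0.05],-1.06],[[0,0,0.05],-1.06]]}'
python3 -c "
from h import *
go(.496,.175,.18,.93)"
```

```text
time_s: 26.7
tool_pos: [0.4964, 0.1752, 0.2217]
tool_rot: [0.949, -0.316, 0.0, -0.0]
force: [0.5, 0.2, -3.0]
gripper_width: 0.0131
grasp_force: 59.4
shift [-0.0003  0.0004  0.0417] -0.003 alt 3.139 | tcp [0.4964 0.1752 0.2217] yaw y -2.214 tiltz [ 5.e-04  2.e-04 -1.e+00] j6 -2.16 t 26.7
```

```bash
python3 -m inch '{"rows": [[[0,0,0.02],0],[[0,0,0.04],0],[[0,0,0.055],0],[[0,0,0.062],0],[[0,0,0.066],0],[[0,0,0.068],0],[[0,0,0.07],0],[[0,0,0.07],0]]}'
python3 -m inch '{"rows": [[[0,0,0.001],0],[[0,0,0.002],0],[[0,0,0.003],0],[[0,0,0.004],0],[[0,0,0.005],0],[[0,0,0.006],0],[[0,0,0.006],0],[[0,0,0.006],0]]}'
```

```text
time_s: 27.7
tool_pos: [0.4964, 0.1751, 0.1516]
tool_rot: [0.949, -0.315, 0.0, -0.0]
force: [-0.6, -0.3, -2.4]
gripper_width: 0.0126
grasp_force: 59.4
time_s: 28.7
tool_pos: [0.4962, 0.1751, 0.1454]
tool_rot: [0.949, -0.315, -0.0, -0.0]
force: [0.3, 0.9, -3.3]
gripper_width: 0.0126
grasp_force: 59.4
```

No contact at 0.1454, already below the narrow nut's 0.149 stop, so this nut is the wide one. Continue down to contact.

```bash
python3 -m inch '{"rows": [[[0,0,0.001],0],[[0,0,0.002],0],[[0,0,0.003],0],[[0,0,0.004],0],[[0,0,0.004],0],[[0,0,0.004],0],[[0,0,0.004],0],[[0,0,0.004],0]]}'
```

```text
time_s: 29.7
tool_pos: [0.4967, 0.1752, 0.1429]
tool_rot: [0.949, -0.315, 0.001, -0.001]
force: [-1.8, -1.6, 5.7]
gripper_width: 0.0127
grasp_force: 60.8
```

Contact, with the nut 13.7 mm above home, so about 4.3 rad to go. Screw it down.

```bash
for i in 1; do python3 -m inch '{"rows": [[[0,0,0.0006],0.18],[[0,0,0.0012],0.36],[[0,0,0.0017],0.54],[[0,0,0.0023],0.72],[[0,0,0.0029],0.9],[[0,0,0.0035],1.08],[[0,0,0.004],1.26],[[0,0,0.0046],1.44]]}'; done
python3 -c "
from h import *
s,p,r=st(); print(s['ft_torque'].round(2),s['force'].round(1),s['joint_pos'][5])"
```

```text
time_s: 30.7
tool_pos: [0.4969, 0.1753, 0.1383]
tool_rot: [-0.503, 0.864, -0.0, 0.001]
force: [-3.5, -1.1, 5.5]
gripper_width: 0.0124
grasp_force: 60.7
[-0.03  0.43  0.04] [-3.5 -1.1  5.5] -0.7153386869176285
```

```bash
python3 -m inch '{"rows": [[[0,0,0.0006],0.18],[[0,0,0.0012],0.36],[[0,0,0.0017],0.54],[[0,0,0.0023],0.72],[[0,0,0.0029],0.9],[[0,0,0.0035],1.08],[[0,0,0.004],1.26],[[0,0,0.0046],1.44]]}'; 
python3 -c "
from h import *
s,p,r=st(); print(s['ft_torque'].round(2),s['force'].round(1),s['joint_pos'][5])"
```

```text
time_s: 31.7
tool_pos: [0.4967, 0.1751, 0.1338]
tool_rot: [0.192, 0.981, 0.0, 0.001]
force: [-2.3, -1.0, 5.9]
gripper_width: 0.013
grasp_force: 60.8
[-0.    0.64  0.12] [-2.3 -1.   5.9] 0.7246139264706946
```

```bash
python3 -m inch '{"rows": [[[0,0,0.0006],0.16],[[0,0,0.0011],0.32],[[0,0,0.0016],0.48],[[0,0,0.0021],0.64],[[0,0,0.0026],0.8],[[0,0,0.003],0.96],[[0,0,0.0035],1.1],[[0,0,0.0038],1.2]]}'; 
python3 -c "
from h import *
s,p,r=st(); print(s['ft_torque'].round(2),s['force'].round(1),s['joint_pos'][5])"
```

```text
time_s: 32.7
tool_pos: [0.4969, 0.1755, 0.13]
tool_rot: [0.711, 0.703, 0.001, 0.0]
force: [-2.2, 0.2, 5.2]
gripper_width: 0.0124
grasp_force: 60.7
[0.07 0.46 0.07] [-2.2  0.2  5.2] 1.9222578489050899
```

```bash
python3 -m inch '{"rows": [[[0,0,0.0002],0.06],[[0,0,0.0004],0.12],[[0,0,0.0006],0.18],[[0,0,0.0008],0.24],[[0,0,0.001],0.3],[[0,0,0.0012],0.36],[[0,0,0.0013],0.4],[[0,0,0.0013],0.4]]}'; 
python3 -c "
from h import *
s,p,r=st(); print(s['ft_torque'].round(2),s['force'].round(1),s['joint_pos'][5], s['effort'][5])"
```

```text
time_s: 33.7
tool_pos: [0.4967, 0.1754, 0.1287]
tool_rot: [0.836, 0.549, 0.001, 0.0]
force: [-2.6, -0.3, 5.6]
gripper_width: 0.0128
grasp_force: 60.7
[ 0.    0.66 -0.04] [-2.6 -0.3  5.6] 2.319373427699622 -0.03869950189255178
```

```bash
python3 -m inch '{"rows": [[[0,0,0.0002],0.06],[[0,0,0.0004],0.12],[[0,0,0.0006],0.18],[[0,0,0.0008],0.24],[[0,0,0.001],0.3],[[0,0,0.0012],0.36],[[0,0,0.0013],0.4],[[0,0,0.0013],0.4]]}'; 
python3 -c "
from h import *
s,p,r=st(); print(s['ft_torque'].round(2),s['force'].round(1),s['joint_pos'][5], s['effort'][5])"
```

```text
time_s: 34.7
tool_pos: [0.4971, 0.1757, 0.1285]
tool_rot: [0.928, 0.372, 0.002, -0.0]
force: [-3.4, 0.4, 11.8]
gripper_width: 0.0126
grasp_force: 61.4
[0.03 0.96 0.01] [-3.4  0.4 11.8] 2.719008951086885 0.08317088708281517
```

```bash
python3 -m inch '{"rows": [[[0,0,0],0.05],[[0,0,0],0.1],[[0,0,0],0.15],[[0,0,0],0.2],[[0,0,0],0.25],[[0,0,0],0.3],[[0,0,0],0.35],[[0,0,0],0.35]]}' - 100
python3 - <<'E'
from h import *
s,p,r=st(); print(s['ft_torque'].round(2),s['force'].round(1),s['joint_pos'][5], s['effort'][5])
c,im=grab("wrist","w8"); cv2.imwrite("pics/w8o.png",im)
E
```

```text
time_s: 35.7
tool_pos: [0.4972, 0.1758, 0.1286]
tool_rot: [0.979, 0.205, 0.002, -0.001]
force: [-3.7, 0.2, 11.9]
gripper_width: 0.0114
grasp_force: 99.7
[ 0.1   0.99 -0.01] [-3.7  0.2 11.9] 3.0691068253809632 0.05314093781635165
```

View pics/w8o.png

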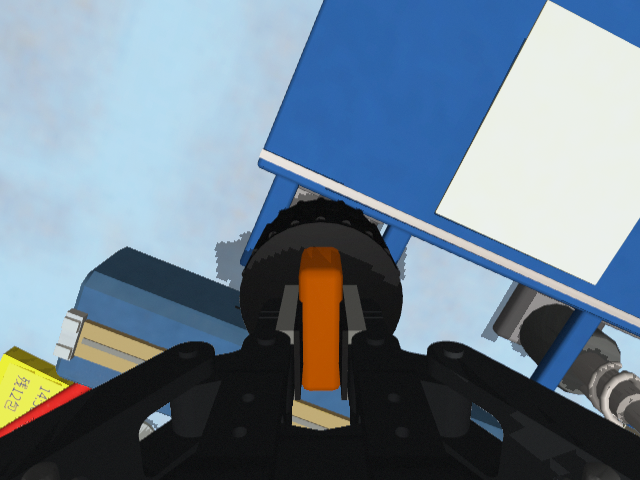

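The bar is still aligned in the pads at (321,310) and the nut sits at home height on the left post, but no tightening torque shows yet. I'll regrip half a turn back and continue.

```bash
python3 -m inch '{"rows": [[[0,0,-0.001],0],[[0,0,-0.001],0],[[0,0,-0.001],-0.1],[[0,0,-0.001],-0.28],[[0,0,-0.001],-0.46],[[0,0,-0.001],-0.64],[[0,0,-0.001],-0.82],[[0,0,-0.001],-1.0]]}' 0.055 60
python3 -m inch '{"rows": [[[0,0,0],-0.18],[[0,0,0],-0.36],[[0,0,0],-0.54],[[0,0,0],-0.72],[[0,0,0],-0.9],[[0,0,0],-1.08],[[0,0,0],-1.26],[[0,0,0],-1.44]]}' >/dev/null
python3 -m inch '{"rows": [[[0,0,0],-0.18],[[0,0,0],-0.36],[[0,0,0],-0.54],[[0,0,0],-0.7],[[0,0,0],-0.7],[[0,0,0],-0.7],[[0,0,0],-0.7],[[0,0,0],-0.7]]}'
python3 -m inch '{"rows": [[[0,0,0],0],[[0,0,0],0],[[0,0,0],0],[[0,0,0],0],[[0,0,0],0],[[0,0,0],0],[[0,0,0],0],[[0,0,0],0]]}' 0.005 80
python3 -c "
from h import *
s,p,r=st(); print(s['ft_torque'].round(2),s['force'].round(1),s['joint_pos'][5], s['effort'][5])"
```

```text
time_s: 36.75
tool_pos: [0.4963, 0.1749, 0.1264]
tool_rot: [0.759, 0.651, -0.0, 0.0]
force: [-0.3, -1.1, 0.6]
gripper_width: 0.0551
grasp_force: 0.0
time_s: 38.75
tool_pos: [0.4963, 0.1751, 0.1268]
tool_rot: [-0.203, 0.979, 0.0, -0.0]
force: [0.1, -0.6, 0.4]
gripper_width: 0.055
grasp_force: 0.0
time_s: 39.75
tool_pos: [0.4963, 0.1753, 0.1271]
tool_rot: [-0.204, 0.979, 0.0, 0.0]
force: [-2.4, 2.4, 5.5]
gripper_width: 0.0123
grasp_force: 79.0
[0.37 0.52 0.02] [-2.4  2.4  5.5] -0.07109393288410416 0.02072287956252694
```

```bash
python3 -m inch '{"rows": [[[0,0,0],0.12],[[0,0,0],0.24],[[0,0,0],0.36],[[0,0,0],0.48],[[0,0,0],0.6],[[0,0,0],0.72],[[0,0,0],0.84],[[0,0,0],0.96]]}'
python3 - <<'E'
from h import *
s,p,r=st(); print(s['ft_torque'].round(2),s['force'].round(1),s['joint_pos'][5], s['effort'].round(2))
c,im=grab("top")
cv2.imwrite("pics/t9.png",cv2.resize(im[180:300,250:420],None,fx=4,fy=4,interpolation=cv2.INTER_CUBIC))
E
```

```text
time_s: 40.75
tool_pos: [0.4955, 0.1756, 0.1268]
tool_rot: [0.269, 0.963, -0.0, -0.0]
force: [-5.0, 0.6, 6.0]
gripper_width: 0.0126
grasp_force: 109.3
[0.14 0.91 2.66] [-5.   0.6  6. ] 0.886104299129098 [ -3.94 -38.33  23.34  -1.39  -0.6    1.98]
```

The torque about z reached 2.7 N·m, so the nut is tight. Release and go to the other nut.

```bash
python3 -m inch '{"rows": [[[0,0,0],0],[[0,0,0],0],[[0,0,0],0],[[0,0,-0.04],0],[[0,0,-0.1],0],[[0,0,-0.15],0],[[0,0,-0.15],0],[[0,0,-0.15],0]]}' 0.055 60
python3 - <<'E'
from h import *
# far nut: bar angle 1.199 -> tool y yaw 1.199+pi/2=2.77
go(.6447,-.2435,.2,1.199+np.pi/2)
E
```

```text
time_s: 41.8
tool_pos: [0.4963, 0.1748, 0.2763]
tool_rot: [0.272, 0.962, -0.0, -0.0]
force: [0.2, 0.3, -0.3]
gripper_width: 0.0549
grasp_force: 0.0
shift [-0.3452 -0.279   0.0764] 1.392 alt -1.749 | tcp [0.4963 0.1748 0.2763] yaw y 1.021 tiltz [-3.e-04 -3.e-04 -1.e+00] j6 0.89 t 41.8
```

```bash
python3 -m inch '{"rows": [[[-0.043,-0.035,0],-0.18],[[-0.086,-0.07,0],-0.36],[[-0.13,-0.105,0],-0.54],[[-0.173,-0.14,0],-0.72],[[-0.216,-0.175,0],-0.9],[[-0.26,-0.21,0],-1.08],[[-0.303,-0.245,0.01],-1.26],[[-0.345,-0.279,0.03],-1.44]]}' >/dev/null
python3 -m inch '{"rows": [[[0,0,0.02],-0.15],[[0,0,0.046],-0.309],[[0,0,0.046],-0.309],[[0,0,0.046],-0.309],[[0,0,0.046],-0.309],[[0,0,0.046],-0.309],[[0,0,0.046],-0.309],[[0,0,0.046],-0.309]]}'
python3 - <<'E'
from h import *
c,im=grab("wrist","w10"); s,p,r=st()
for b in blobs(im,(5,150,120),(16,255,255),(0,0,640,400),100):
    m=cv2.minAreaRect(b); pts=cv2.boxPoints(m)
    w=[p2w(c,*q,.076)[:2] for q in pts]; e=[w[1]-w[0],w[2]-w[1]]; l=max(e,key=np.linalg.norm)
    print(np.round(m[0]),p2w(c,*m[0],.076).round(4),"size",[round(np.linalg.norm(k),4) for k in e],"ang",np.arctan2(l[1],l[0])%np.pi)
go(.645,-.2437,.057,1.199+np.pi/2)
t=cv2.imread("pics/t9.png"); c2,tt=grab("top")
cv2.imwrite("pics/t10.png",np.hstack([cv2.resize(im,(400,300)),cv2.resize(tt[160:310,240:440],(400,300),interpolation=cv2.INTER_CUBIC)]))
E
```

```text
time_s: 43.8
tool_pos: [0.6448, -0.2431, 0.2012]
tool_rot: [-0.564, 0.826, -0.0, 0.0]
force: [-0.1, 1.1, 0.5]
gripper_width: 0.0551
grasp_force: 0.0
[500. 336.] [ 0.5566 -0.1249  0.076 ] size [np.float64(0.027), np.float64(0.014)] ang 0.45002884273085364
[152. 231.] [ 0.7477 -0.2799  0.076 ] size [np.float64(0.043), np.float64(0.0132)] ang 0.4272904485421378
[320. 225.] [ 0.6446 -0.2444  0.076 ] size [np.float64(0.0127), np.float64(0.0426)] ang 1.2046701223338487
shift [ 0.0005 -0.0005  0.144 ] 0.0 alt -3.141 | tcp [ 0.6447 -0.2431  0.201 ] yaw y 2.77 tiltz [ 3.e-04 -1.e-04 -1.e+00] j6 -1.56 t 43.85
```

View pics/t10.png

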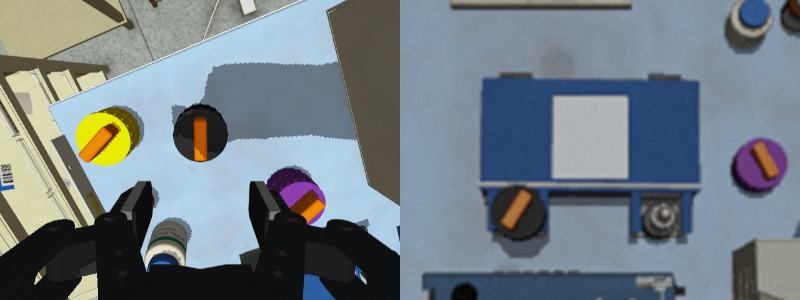

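Left nut sits in place on the left post (crop 518,210). The second black nut's bar is at wrist (320,225), aligned with the fingers. Grip it.

```bash
python3 -m inch '{"rows": [[[0.001,0,0.05],0],[[0.001,0,0.1],0],[[0.001,0,0.125],0],[[0.001,0,0.137],0],[[0.001,0,0.144],0],[[0.001,0,0.144],0],[[0.001,0,0.144],0],[[0.001,0,0.144],0]]}'
python3 -m inch '{"rows": [[[0,0,0],0],[[0,0,0],0],[[0,0,0],0],[[0,0,0],0],[[0,0,0],0],[[0,0,-0.05],0],[[0,0,-0.11],0],[[0,0,-0.17],0]]}' 0.005 80;  python3 -c "
from h import *
go(.4948,.006,.225,np.pi/2)"
```

```text
time_s: 44.9
tool_pos: [0.645, -0.2443, 0.0581]
tool_rot: [-0.564, 0.826, -0.001, 0.001]
force: [-0.5, 0.2, 0.3]
gripper_width: 0.0552
grasp_force: 0.0
time_s: 45.9
tool_pos: [0.6434, -0.2436, 0.2267]
tool_rot: [-0.564, 0.826, 0.001, -0.001]
force: [2.0, -0.5, -3.6]
gripper_width: 0.0122
grasp_force: 81.0
shift [-0.1786  0.2291  0.0025] 1.199 alt -1.942 | tcp [ 0.6434 -0.2436  0.2267] yaw y 2.77 tiltz [-0.0032  0.0014 -1.    ] j6 -1.56 t 45.9
```

```bash
python3 -m inch '{"rows": [[[-0.036,0.046,0],-0.18],[[-0.072,0.092,0],-0.36],[[-0.108,0.138,0],-0.54],[[-0.144,0.184,0],-0.72],[[-0.1786,0.229,0],-0.9],[[-0.1786,0.229,0],-1.08],[[-0.1786,0.229,0],-1.26],[[-0.1786,0.229,0],-1.44]]}' >/dev/null
python3 -m inch '{"rows": [[[0,0,0],-0.15],[[0,0,0],-0.31],[[0,0,0],-0.31],[[0,0,0],-0.31],[[0,0,0],-0.31],[[0,0,0],-0.31],[[0,0,0],-0.31],[[0,0,0],-0.31]]}' >/dev/null;  python3 -c "
from h import *
go(.4948,.006,.155,1.571)"
```

```text
shift [-0.001  -0.0002  0.0719] -0.193 alt 2.949 | tcp [0.4958 0.0056 0.2269] yaw y -1.763 tiltz [ 0. -0. -1.] j6 -2.94 t 47.9
```

```bash
python3 -m inch '{"rows": [[[-0.0008,0,0.02],0],[[-0.0008,0,0.04],0],[[-0.0008,0,0.055],0],[[-0.0008,0,0.062],0],[[-0.0008,0,0.066],0],[[-0.0008,0,0.07],0],[[-0.0008,0,0.072],0],[[-0.0008,0,0.072],0]]}'
python3 -m inch '{"rows": [[[0,0,0.001],0],[[0,0,0.002],0],[[0,0,0.003],0],[[0,0,0.004],0],[[0,0,0.005],0],[[0,0,0.006],0],[[0,0,0.007],0],[[0,0,0.008],0]]}'
```

```text
time_s: 48.9
tool_pos: [0.4951, 0.0057, 0.155]
tool_rot: [0.995, -0.096, 0.0, -0.0]
force: [0.4, 0.7, -3.0]
gripper_width: 0.0121
grasp_force: 81.0
time_s: 49.9
tool_pos: [0.495, 0.0057, 0.1468]
tool_rot: [0.995, -0.096, 0.0, -0.0]
force: [-0.3, -0.2, -3.3]
gripper_width: 0.0121
grasp_force: 81.0
```

```bash
python3 -m inch '{"rows": [[[0,0,0.001],0],[[0,0,0.002],0],[[0,0,0.003],0],[[0,0,0.004],0],[[0,0,0.004],0],[[0,0,0.004],0],[[0,0,0.004],0],[[0,0,0.004],0]]}'
```

```text
time_s: 50.9
tool_pos: [0.4954, 0.0057, 0.1449]
tool_rot: [0.995, -0.096, 0.001, -0.0]
force: [-3.6, 0.4, 9.6]
gripper_width: 0.0124
grasp_force: 82.9
```

Contact 15 mm above home, as a fitting thread should give. Screw it down.

```bash
python3 -m inch '{"rows": [[[0,0,0.0006],0.18],[[0,0,0.0012],0.36],[[0,0,0.0017],0.54],[[0,0,0.0023],0.72],[[0,0,0.0029],0.9],[[0,0,0.0035],1.08],[[0,0,0.004],1.26],[[0,0,0.0046],1.44]]}'
python3 -m inch '{"rows": [[[0,0,0.0006],0.18],[[0,0,0.0012],0.36],[[0,0,0.0017],0.54],[[0,0,0.0023],0.72],[[0,0,0.0029],0.9],[[0,0,0.0035],1.08],[[0,0,0.004],1.26],[[0,0,0.0046],1.44]]}'; python3 -c "
from h import *
s,p,r=st(); print(s['ft_torque'].round(2),s['joint_pos'][5])"
```

```text
time_s: 51.9
tool_pos: [0.4956, 0.0049, 0.1405]
tool_rot: [-0.683, 0.731, -0.002, 0.0]
force: [-4.4, -1.8, 10.6]
gripper_width: 0.0123
grasp_force: 82.9
time_s: 52.9
tool_pos: [0.4945, 0.0054, 0.1358]
tool_rot: [-0.032, 0.999, -0.0, 0.0]
force: [-6.1, -0.7, 13.2]
gripper_width: 0.0119
grasp_force: 83.4
[-0.16  1.61  0.08] -0.05190834032531864
```

```bash
python3 -m inch '{"rows": [[[0,0,0.0004],0.18],[[0,0,0.0008],0.36],[[0,0,0.0012],0.54],[[0,0,0.0016],0.72],[[0,0,0.002],0.9],[[0,0,0.0025],1.08],[[0,0,0.003],1.26],[[0,0,0.0035],1.44]]}'
python3 -m inch '{"rows": [[[0,0,0.0002],0.1],[[0,0,0.0005],0.2],[[0,0,0.0008],0.3],[[0,0,0.001],0.4],[[0,0,0.0012],0.5],[[0,0,0.0015],0.6],[[0,0,0.0015],0.6],[[0,0,0.0015],0.6]]}'; python3 -c "
from h import *
s,p,r=st(); print(s['ft_torque'].round(2),s['joint_pos'][5])"
```

```text
time_s: 53.9
tool_pos: [0.495, 0.0063, 0.1313]
tool_rot: [0.635, 0.772, 0.001, -0.0]
force: [-3.1, 2.0, 6.5]
gripper_width: 0.012
grasp_force: 82.4
time_s: 54.9
tool_pos: [0.4952, 0.0061, 0.1294]
tool_rot: [0.833, 0.553, 0.001, -0.0]
force: [-1.8, 1.9, 4.9]
gripper_width: 0.0119
grasp_force: 82.2
[ 0.41  0.62 -0.09] 1.9807864021128205
```

Down at home height. Continue turning slowly until the torque shows.

```bash
python3 -m inch '{"rows": [[[0,0,0],0.08],[[0,0,0],0.16],[[0,0,0],0.24],[[0,0,0],0.32],[[0,0,0],0.4],[[0,0,0],0.48],[[0,0,0],0.56],[[0,0,0],0.64]]}'; python3 -c "
from h import *
s,p,r=st(); print(s['ft_torque'].round(2),s['joint_pos'][5])"
```

```text
time_s: 55.9
tool_pos: [0.4958, 0.0058, 0.129]
tool_rot: [0.965, 0.262, 0.001, 0.0]
force: [-0.4, 1.2, 2.7]
gripper_width: 0.0119
grasp_force: 81.8
[ 0.08  0.07 -0.02] 2.6230951684839874
```

```bash
python3 -m inch '{"rows": [[[0,0,0],0],[[0,0,0],0],[[0,0,0],-0.1],[[0,0,0],-0.28],[[0,0,0],-0.46],[[0,0,0],-0.64],[[0,0,0],-0.82],[[0,0,0],-1.0]]}' 0.055 60 >/dev/null
python3 -m inch '{"rows": [[[0,0,0],-0.18],[[0,0,0],-0.36],[[0,0,0],-0.54],[[0,0,0],-0.72],[[0,0,0],-0.9],[[0,0,0],-1.08],[[0,0,0],-1.26],[[0,0,0],-1.44]]}' >/dev/null
python3 -m inch '{"rows": [[[0,0,0],-0.18],[[0,0,0],-0.36],[[0,0,0],-0.54],[[0,0,0],-0.7],[[0,0,0],-0.7],[[0,0,0],-0.7],[[0,0,0],-0.7],[[0,0,0],-0.7]]}'
python3 -m inch '{"rows": [[[0,0,0],0],[[0,0,0],0],[[0,0,0],0],[[0,0,0],0],[[0,0,0],0],[[0,0,0],0.1],[[0,0,0],0.2],[[0,0,0],0.3]]}' 0.005 80
python3 -c "
from h import *
s,p,r=st(); print(s['ft_torque'].round(2),s['force'].round(1),s['joint_pos'][5], s['effort'][5])"
```

```text
time_s: 58.9
tool_pos: [0.495, 0.0057, 0.1287]
tool_rot: [-0.261, 0.965, -0.0, 0.0]
force: [-0.0, -0.2, 0.4]
gripper_width: 0.055
grasp_force: 0.0
time_s: 59.9
tool_pos: [0.4952, 0.0061, 0.1289]
tool_rot: [-0.113, 0.994, 0.0, 0.0]
force: [0.0, 1.2, 2.2]
gripper_width: 0.0122
grasp_force: 79.5
[0.29 0.05 0.13] [0.  1.2 2.2] -0.214657216377747 -0.5503520742058754
```

```bash
python3 -m inch '{"rows": [[[0,0,0],0.08],[[0,0,0],0.16],[[0,0,0],0.24],[[0,0,0],0.32],[[0,0,0],0.4],[[0,0,0],0.48],[[0,0,0],0.56],[[0,0,0],0.64]]}'; python3 -c "
from h import *
s,p,r=st(); print(s['ft_torque'].round(2),s['joint_pos'][5])"
```

```text
time_s: 60.9
tool_pos: [0.4953, 0.0056, 0.1286]
tool_rot: [0.203, 0.979, -0.0, 0.0]
force: [0.8, -2.3, -0.2]
gripper_width: 0.0122
grasp_force: 85.8
[-0.41 -0.2   1.68] 0.4206881417832307
```

```bash
python3 -m inch '{"rows": [[[0,0,0],0.04],[[0,0,0],0.08],[[0,0,0],0.12],[[0,0,0],0.12],[[0,0,0],0.12],[[0,0,0],0.12],[[0,0,0],0.12],[[0,0,0],0.12]]}'; python3 -c "
from h import *
s,p,r=st(); print(s['ft_torque'].round(2),s['joint_pos'][5])"
```

```text
time_s: 61.9
tool_pos: [0.4945, 0.005, 0.1286]
tool_rot: [0.262, 0.965, -0.001, -0.0]
force: [-2.9, -4.5, 2.2]
gripper_width: 0.0121
grasp_force: 80.8
[-0.91  0.13  1.14] 0.5408859391000546
```

```bash
python3 -m inch '{"rows": [[[0,0,0],0.04],[[0,0,0],0.08],[[0,0,0],0.12],[[0,0,0],0.16],[[0,0,0],0.2],[[0,0,0],0.24],[[0,0,0],0.28],[[0,0,0],0.3]]}' - 110
python3 - <<'E'
from h import *
s,p,r=st(); print(s['ft_torque'].round(2),s['joint_pos'][5])
c,im=grab("wrist")
b=max(blobs(im,(5,150,120),(16,255,255),(200,150,440,460),100),key=cv2.contourArea); print(cv2.minAreaRect(b))
E
```

```text
time_s: 62.9
tool_pos: [0.4937, 0.0054, 0.1289]
tool_rot: [0.402, 0.916, -0.001, -0.001]
force: [-4.3, -2.6, 6.2]
gripper_width: 0.0115
grasp_force: 116.3
[-1.05  0.8   2.11] 0.8390627893470264
((319.6577453613281, 326.9700927734375), (123.32720947265625, 41.548011779785156), 87.39744567871094)
```

Torque is 2.1 N·m and the bar has begun to skew in the pads, so the nut is at its stop. Release, retreat and inspect.

```bash
python3 -m inch '{"rows": [[[0,0,0],0],[[0,0,0],0],[[0,0,0],0],[[0,0,-0.04],0],[[0,0,-0.1],0],[[0,0,-0.15],0],[[0,0,-0.15],0],[[0,0,-0.15],0]]}' 0.06 60 >/dev/null
python3 -m inch '{"rows": [[[0,0,0],0],[[-0.06,0,0],0],[[-0.1,0,0],0],[[-0.1,0,0],0],[[-0.1,0,0],0],[[-0.1,0,0],0],[[-0.1,0,0],0],[[-0.1,0,0],0]]}'
python3 - <<'E'
from h import *
c,im=grab("wrist","wF"); s,p,r=st()
for b in blobs(im,(5,150,120),(16,255,255),(0,0,640,400),100):
    m=cv2.minAreaRect(b); print(np.round(m[0]),p2w(c,*m[0],.148).round(4),np.round(m[1]))
_,t=grab("top"); _,sc=grab("scene")
cv2.imwrite("pics/fin.png",np.vstack([np.hstack([cv2.resize(im,(400,300)),cv2.resize(t[160:310,240:440],(400,300))]),np.hstack([cv2.resize(sc[160:310,180:380],(400,300)),cv2.resize(t[140:340,100:367],(400,300))])]))
E
```

```text
time_s: 64.95
tool_pos: [0.5622, -0.0676, 0.2791]
tool_rot: [0.403, 0.915, 0.0, 0.0]
force: [0.3, 1.3, 0.4]
gripper_width: 0.0599
grasp_force: 0.0
[281. 247.] [ 0.5533 -0.0978  0.148 ] [51. 15.]
[317.  60.] [0.4925 0.0052 0.148 ] [77. 23.]
```

View pics/fin.png

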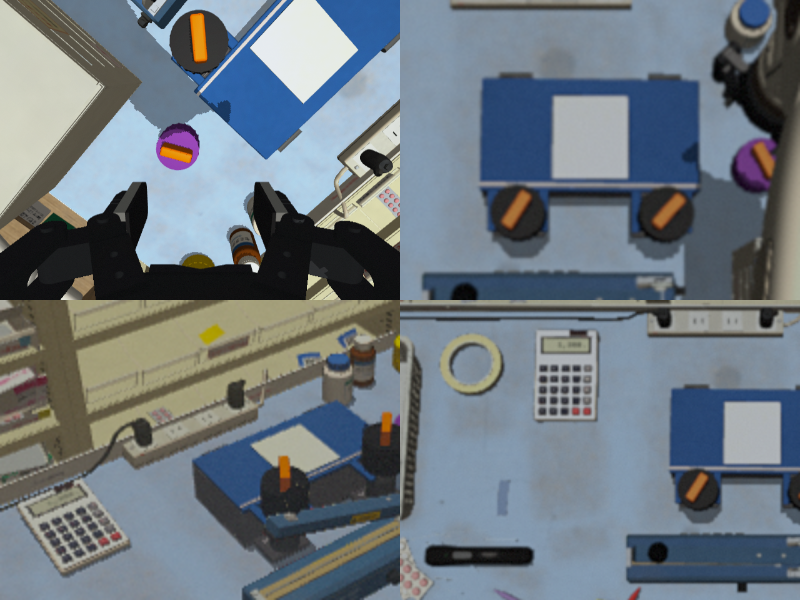

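All is in place: lid flat, both nuts seated, the bystanders unmoved. One check that the right nut is really at its stop: the bar's angle against where the tool left it.

Run:
```python
from h import *
c=cams.calibration("wrist"); im=cv2.imread("pics/wF.png"); s,p,r=st()
b=max(blobs(im,(5,150,120),(16,255,255),(250,0,400,150),100),key=cv2.contourArea)
pts=cv2.boxPoints(cv2.minAreaRect(b)); w=[p2w(c,*q,.148)[:2] for q in pts]; e=[w[1]-w[0],w[2]-w[1]]; l=max(e,key=np.linalg.norm)
print("bar",np.arctan2(l[1],l[0])%np.pi,"tool x",np.arctan2(r[1,0],r[0,0])%np.pi, [np.linalg.norm(k) for k in e])
go(.495,.0056,.1295,(np.arctan2(l[1],l[0])%np.pi)+np.pi/2)
```

```text
bar 2.4051487075490114 tool x 2.311147702794445 [np.float64(0.013208913929413611), np.float64(0.04303303492440785)]
shift [ 0.0998 -0.0002  0.1493] -0.094 alt 3.048 | tcp [ 0.5624 -0.0679  0.2789] yaw y 0.74 tiltz [ 4.e-04 -0.e+00 -1.e+00] j6 0.71 t 65.1
```

The bar lags the tool by 0.094 rad, so the nut resisted. I'll regrip and confirm with one more twist.

```bash
python3 -m inch '{"rows": [[[0.06,0,0],-0.05],[[0.1,0,0],-0.094],[[0.1,0,0],-0.094],[[0.1,0,0.05],-0.094],[[0.1,0,0.1],-0.094],[[0.1,0,0.14],-0.094],[[0.1,0,0.149],-0.094],[[0.1,0,0.149],-0.094]]}' >/dev/null
python3 -m inch '{"rows": [[[0,0,0],0],[[0,0,0],0],[[0,0,0],0],[[0,0,0],0],[[0,0,0],0],[[0,0,0],0],[[0,0,0],0],[[0,0,0],0]]}' 0.005 110
python3 -m inch '{"rows": [[[0,0,0],0.03],[[0,0,0],0.06],[[0,0,0],0.09],[[0,0,0],0.12],[[0,0,0],0.15],[[0,0,0],0.15],[[0,0,0],0.15],[[0,0,0],0.15]]}'
python3 - <<'E'
from h import *
s,p,r=st(); print(s['ft_torque'].round(2),s['joint_pos'][5])
c,im=grab("wrist")
b=max(blobs(im,(5,150,120),(16,255,255),(200,150,440,460),100),key=cv2.contourArea); print(cv2.minAreaRect(b))
E
```

```text
time_s: 67.1
tool_pos: [0.4949, 0.0041, 0.1314]
tool_rot: [0.361, 0.933, -0.001, 0.001]
force: [-3.4, -4.5, 7.2]
gripper_width: 0.0109
grasp_force: 109.0
time_s: 68.1
tool_pos: [0.4946, 0.0045, 0.1315]
tool_rot: [0.426, 0.905, -0.002, 0.001]
force: [-3.8, -5.3, 9.0]
gripper_width: 0.0113
grasp_force: 119.4
[-1.13  1.21  2.32] 0.8922683703690919
((319.5575866699219, 318.3628234863281), (122.26193237304688, 41.108741760253906), 86.18592071533203)
```

A small twist gives 2.3 N·m straight away, so the nut is at its stop. Release, retreat and hand in.

```bash
python3 -m inch '{"rows": [[[0,0,0],0],[[0,0,0],0],[[0,0,0],0],[[0,0,-0.04],0],[[0,0,-0.1],0],[[0,0,-0.15],0],[[0,0,-0.18],0],[[0,0,-0.18],0]]}' 0.06 60
python3 - <<'E'
from h import *
c,t=grab("top"); 
for b in blobs(t,(5,150,120),(16,255,255),(270,200,400,290)):
    m=cv2.minAreaRect(b); print(p2w(c,*m[0],.148).round(3))
print(robot.close_job())
E
```

```text
time_s: 69.15
tool_pos: [0.4965, 0.0058, 0.3124]
tool_rot: [0.429, 0.903, 0.001, 0.003]
force: [0.2, -0.1, -0.6]
gripper_width: 0.0603
grasp_force: 0.0
[0.494 0.005 0.148]
[0.495 0.175 0.148]
the job is handed in; nothing more can be done
None
```

The job is handed in at about 69 s: both cartons present (carton_0 and carton_4) lie flat in the box, the lid is shut, and both wing nuts are tight on the posts they fit; the hand-in gave no verdict.

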